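# Switch a beam selector to shared output and file its filter

## Task

Take the filter frame out of the top of the grey beam selector unit and hang it in the crowded dark rack with the three others, easing those aside along the rack without force so that all four hang properly on their ears. Then pull the selector's knob out to its middle click position and let go. Leave the brass block and the multimeter alone.

Things in the scene. Friction and masses are not known exactly. Their poses are not given: they have to be found in the camera images.
- selector_unit: Grey box fixed to the table: local x -68 to +82 mm, y +-70 mm, 80 mm high, origin on the table. Its front, with the rod, faces local -x. A well 96 x 20 mm in its top, centred at local (0, +35) mm, long side along x, holds the filter frame, whose ears rest on the top. Two dark tubes stand out of its sides at local -y and +x.
- rod (a joint): Push-pull rod, m: 0 fully in (start), 0.030 middle click, 0.060 fully out; slides out along the unit's -x. A sprung detent draws it into each position from up to 12 mm away (5 to 6 N to leave a click). Blocked after about 14 mm while the filter frame is in the well. At the middle click one dark ring on the rod is just out of the bushing.
- knob_grip (a point): Centre of the rod's black round knob: 26 mm diameter, 26 mm long, axis level along the unit's x, 50 mm above the table, at the unit's local (-105 mm - rod travel, -35 mm). Pinch it from above, fingers closing along the unit's y. With the rod in, the bushing ends 29 mm behind this point.
- filter_frame: The frame to move; starts hanging in the unit's well, origin 30 mm above the table, 3 mm play. Upright plate 90 mm wide (x), 14 thick (y), V-shaped lower edge; origin mid lowest edge, z up. Ears at z 50-60 mm (120 mm overall) carry it. Black tab on top, 32 wide (x), 10 thick, z 60-96: pinch it across the 32 mm, clear of neighbours' tabs. 0.08-0.17 kg.
- rack: Dark steel rack fixed to the table, 150 x 140 mm, origin on the table at its centre. Two rails along y (inner faces x +-50 mm, tops 70 mm high) carry the ears: hanging frames have origin 20 mm high, their x along the rack's x, either way. Lips at x +-63 mm, 5 mm over the rails. End plates at y +-36 mm, 82 mm high: four frames fit with 16 mm spare, once those inside are slid together.
- stored_a: A stored filter frame, the same as filter_frame in shape, size and origin, hanging loose in the rack, at the rack's -y end, about 25 mm from its neighbour; it slides along the rails when pushed or drawn (under 2 N).
- stored_b: A stored filter frame, the same as filter_frame in shape, size and origin, hanging loose in the rack, about the middle of the rack, about 25 mm from its neighbour; it slides along the rails when pushed or drawn (under 2 N).
- stored_c: A stored filter frame, the same as filter_frame in shape, size and origin, hanging loose in the rack, at the rack's +y end, about 25 mm from its neighbour; it slides along the rails when pushed or drawn (under 2 N).
- brass_block: Bystander: loose brass clamp block, 110 x 38 x 38 mm, lying on the table beyond the rack; origin under its centre. Not to be moved.
- multimeter: Bystander: loose hand multimeter with a red case, 140 x 70 x 43 mm, lying nearest the robot; origin under its centre. Not to be moved.
There are look-alikes about, which are no part of the job. There is more than one size of the selector_unit; the job needs the larger.

How it is judged:
By the outcome, as a careful person would: the job done as asked, in the order asked, and still so for the second after the job is handed in, with the robot touching nothing.
It also fails if it takes over 67 s, if anything falls off the work surface, if the arm or the gripper's body presses on something with over 40 N, if the wrist force passes 120 N, or if a joint passes its speed limit or range.

## Robot

A 6-joint arm with a two-finger parallel gripper is mounted at the origin on the work surface; the furniture and walls round the work are solid. World frame = base frame: x ahead of the robot, y to its left, z up, the work surface at z = 0. Lengths are in m, angles in rad, forces in N, time in s.
With the tool pointing down it reaches from about 0.375 to 0.9 m from the base axis. Payload 3.1 kg.
Tool frame: the origin (TCP) lies midway between the tips of the shut fingers; the grasp point (between the pads) lies manip.pinch_z behind it (manip.pinch_z is the distance from the TCP to the grasp point, in m); z points along the fingers, y is the line along which they close (so a half turn about z gives the same grasp; the last joint's range is limited). The gripper opens to 85 mm and grips with 20 to 120 N. Pads are 22 mm wide; open, the fingers measure 114 mm over their backs; the gripper's body (76 mm by 85 mm) begins 54 mm behind the grasp point. The pads swing forward as they close: fully open they stand 13 mm farther back than shut.
Start: joints at [1.125, 0.527, 1.433, -0, 1.181, -0.178], TCP at [0.165, 0.603, 0.231] pointing down, gripper open.
Joint ranges: [-3.08, 3.08], [-0.75, 2.2], [0.22, 2.44], [-1.43, 4.57], [0, 2.65], [-2.85, 2.85]. Speed limits (rad/s): [2.79, 2.79, 3.14, 3.14, 3.14, 3.14].

## Interface

Orientations are given as a rotation vector (axis times angle).
In Python, from station import manip, viewer, order, spotter gives the robot as it stands. The module is installed in compiled form; this text tells all that it offers.
- The arm moves only by the shell command python3 -m jog 'ROWS' [FORCE]. ROWS is a JSON object whose one key "steps" holds a list of rows, each an object of numbers: "hand": the finger opening in m, from 0 to 0.0854; "x", "y", "z": the shift along the tool's x, y, z in m; "spin": the turn about the tool's z in degrees. A call has 1 to 5 rows; each row is the pose to reach, as a shift and turn from the pose commanded when the call began, along the tool's axes at that moment; what a row does not reach only later rows make up. A row lasts 1/12 s, in which the tool goes at most 41.7 mm and 7.16 degrees, less where a joint would pass 70% of its speed; a pose out of reach is approached as far as the arm can. A call with a gripper value outside its range is refused whole. The fingers move at their own pace and stop on an object; FORCE is the grip in N (left out, the last holds). Time passes only in rows, so rows that repeat a pose let the fingers close. It gives the time, the measured TCP pose, the force, the opening and the grip force at its end, in the units of the state.
- manip.read_state(): the state, without advancing time (a new reading comes with each control period).
- viewer.snapshot(name): name is "side" or "top"; returns the picture (400x640x3 uint8, red, green, blue); there is no depth.
- viewer.calibration(name): a dict with "mtx" (3x3 intrinsics, pixels), "position" and "rotation" of the camera in the world. Camera axes: x right, y up, looking along -z (the intrinsics and any distortion apply to the point x, -y, -z); pixel columns grow to the right and rows downward; lengths in m; the calibration is good to about 2 mm. A picture is of the moment at which its call begins. calibration takes no time and is no camera call.
- order.sign_off(): hands the job in; it is judged then, once.
Trained networks look in the newest picture that a camera, given by its name, has taken for a name from the list of things; names that differ only in an ending like _2 or _b are one class to them, and where a whole thing is asked for, a point or a joint stands for the part that bears it (a point fixed in the world has none). Each returns a list of dicts, best first, with "score" (0 to 1); they miss things now and then, are a little off and sometimes report something else, mostly with a low value. They report only what shows in the picture. A call takes as long as a camera call. They do not tell look-alikes from the thing itself.
- spotter.spot_in(camera, thing): "position" ([x, y, z] in m, in world coordinates, good to about 4 mm: the middle of the surface that is visible of it).
- spotter.landmark_of(camera, thing): "position" ([x, y, z] in m, in world coordinates, good to about 4 mm: a listed point, or the origin of a listed thing).
The state is a dict: "time": time; "joint_positions": joint angles; "qd": joint speeds; "joint_efforts": joint torques, N m; "eef_pos": TCP position; "tool_rot": TCP orientation; "ft_force": force on the tool from outside, world axes, zero at the start; "ft_torque": the same for the moment, N m; "finger_gap": finger opening in m; "grip_force": force on a finger pad.
Only numpy, scipy, OpenCV 4.12 (cv2) and the standard library are available. Lean on these libraries where they do the work, as an engineer would, in place of code of your own. Each camera call takes 0.05 s, during which the arm holds its last target. There are 200 camera calls.

## Working session

There is one attempt and no reset: what is moved stays moved. The work goes in short steps, Python scripts to look and compute and a shell command to move; the robot and the scene stay as the last step left them, time stands still between calls to the robot, and variables do not carry over. Pictures are saved under pics/ and viewed, at most 10 in all, crops included, and the job is handed in when it is done.

```bash
mkdir -p pics; cat > h.py <<'E'
import numpy as np, cv2
from station import manip, viewer, order, spotter
def snap(c,n,crop=None,k=1):
    im=viewer.snapshot(c)
    if crop: a,b,w,h=crop; im=im[b:b+h,a:a+w]
    if k!=1: im=cv2.resize(im,None,fx=k,fy=k,interpolation=cv2.INTER_CUBIC)
    cv2.imwrite('pics/'+n,im[:,:,::-1])
def proj(c,p):
    q=viewer.calibration(c); R=np.array(q['rotation']); R=R if R.shape==(3,3) else cv2.Rodrigues(R)[0]
    v=R.T@(np.array(p)-q['position']); v=v*[1,-1,-1]; u=np.array(q['mtx'])@v; return (u[:2]/u[2]).round(1)
def ray(c,px):
    q=viewer.calibration(c); R=np.array(q['rotation']); R=R if R.shape==(3,3) else cv2.Rodrigues(R)[0]
    d=np.linalg.inv(q['mtx'])@[px[0],px[1],1]; return np.array(q['position']),R@(d*[1,-1,-1])
def at(c,px,z):
    o,d=ray(c,px); return o+d*(z-o[2])/d[2]
def tri(p1,p2):
    o1,d1=ray('top',p1);o2,d2=ray('side',p2)
    s=np.linalg.lstsq(np.array([d1,-d2]).T,o2-o1,rcond=None)[0]
    a=o1+s[0]*d1;b=o2+s[1]*d2; return (a+b)/2,np.linalg.norm(a-b)
E
python3 - <<'E'
from h import *
np.set_printoptions(precision=4,suppress=True)
print(manip.pinch_z, manip.read_state())
for c in('top','side'):
    snap(c,c+'0.png',k=1.25); q=viewer.calibration(c); print(c,q)
    for t in('selector_unit','knob_grip','filter_frame','rack','brass_block','multimeter'):
        for r in spotter.landmark_of(c,t): print(t,np.array(r['position']).round(4),round(r['score'],2),proj(c,r['position']))
E
```

```text
0.0187 {'time': 0.0, 'joint_positions': array([ 1.1255,  0.5285,  1.4339, -0.    ,  1.1814, -0.1785]), 'qd': array([ 0.0007, -0.0013, -0.0006,  0.0003, -0.0005,  0.0002]), 'joint_efforts': array([ -0.0011, -44.2358, -17.802 ,  -0.0004,   0.0083,  -0.    ]), 'eef_pos': array([0.1644, 0.6022, 0.2303]), 'tool_rot': array([-0.4178, -3.113 ,  0.0032]), 'ft_force': array([ 0.1336, -0.2771,  0.1409]), 'ft_torque': array([-0.0316, -0.0017,  0.0065]), 'grip_force': 0.0, 'finger_gap': 0.08598430275217007}
top {'mtx': array([[496.3736,   0.    , 314.2239],
       [  0.    , 496.3736, 199.8079],
       [  0.    ,   0.    ,   1.    ]]), 'position': array([0.4822, 0.1602, 0.9649]), 'rotation': array([ 0.0778, -0.0824, -1.5887])}
selector_unit [0.5571 0.3539 0.0017] 0.84 [212.9 213.7]
selector_unit [ 0.3498  0.2453 -0.0027] 0.83 [270.1 321. ]
knob_grip [0.5719 0.2406 0.0489] 0.69 [268.9 202.7]
knob_grip [0.3407 0.1632 0.0375] 0.56 [313.1 328.3]
filter_frame [0.5204 0.3612 0.0284] 0.61 [206.1 232.2]
filter_frame [0.7751 0.0729 0.0005] 0.28 [354.2 102. ]
rack [ 0.6281  0.014  -0.0002] 0.82 [386.2 174
[... 293 characters left out ...]
otation': array([ 0.1255, -1.5224, -2.5778])}
selector_unit [ 0.351   0.2455 -0.0014] 0.89 [407.  256.4]
selector_unit [ 0.5589  0.3565 -0.0013] 0.83 [302.1 277.6]
knob_grip [0.5727 0.2432 0.0501] 0.64 [305.9 226.3]
knob_grip [0.3422 0.1576 0.0404] 0.53 [413.3 219.3]
filter_frame [0.5222 0.3646 0.0283] 0.94 [319.2 270.1]
filter_frame [0.6313 0.0161 0.0011] 0.68 [300.9 194.9]
filter_frame [ 0.7719  0.0746 -0.0026] 0.29 [242.5 202.4]
filter_frame [ 0.4157  0.0532 -0.0015] 0.16 [382.5 209.8]
rack [0.6298 0.0165 0.0005] 0.81 [301.4 195.2]
rack [0.5214 0.3595 0.0269] 0.53 [320.1 269.2]
brass_block [ 0.7756  0.0713 -0.002 ] 0.81 [241.5 201.5]
multimeter [ 0.4123  0.0528 -0.0007] 0.75 [383.9 209.5]
```

View pics/top0.png

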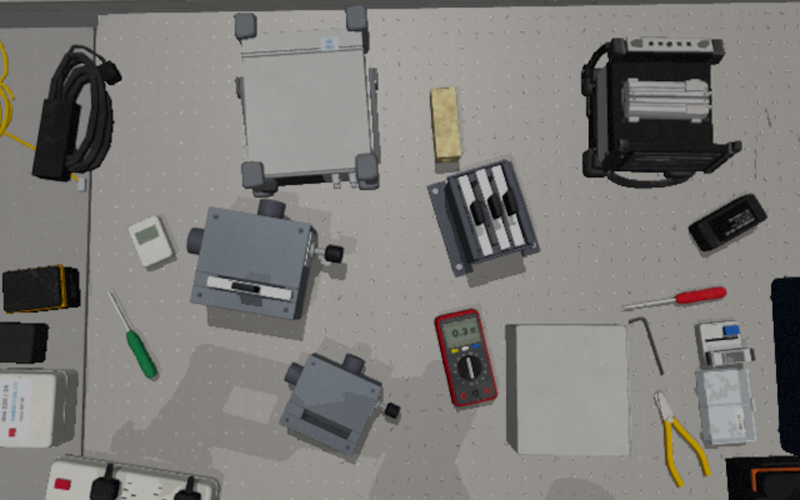

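View pics/side0.png

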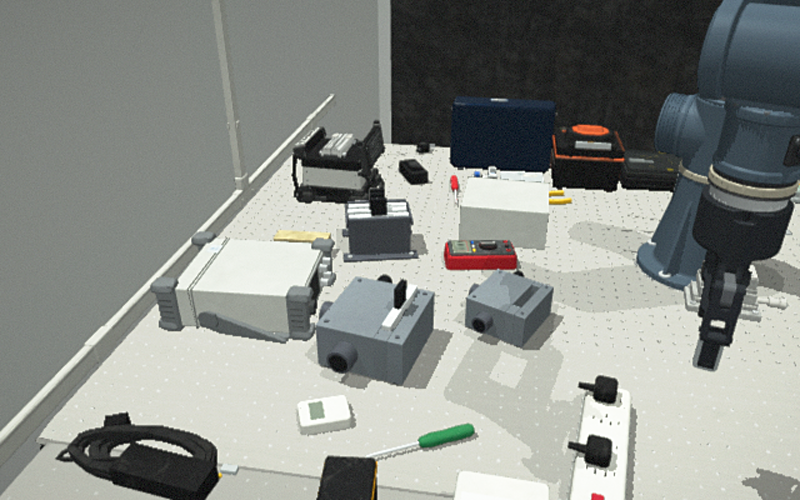

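Top view (800-px pictures): the things that could be taken for the unit are the large grey unit at (250,262), with a white frame in its well at (247,288), and the small grey unit at (333,402), whose well is empty. Its knobs are at (333,254) and (392,410). The chargers and white boxes are clutter. I choose the large unit at (250,262). Rack at (487,215) with three frames, tabs at (478,211), (493,205) and (510,199). Side view: tab of the frame at (400,293).

```bash
python3 - <<'E'
from h import *
a=viewer.snapshot('top'); b=viewer.snapshot('side')
A=cv2.resize(a[120:225,335:435],(400,420),interpolation=cv2.INTER_CUBIC)   # x4 top rack
B=cv2.resize(b[140:215,260:345],(400,353),interpolation=cv2.INTER_CUBIC)
im=np.zeros((420,800,3),np.uint8); im[:,:400]=A; im[:353,400:]=B
cv2.imwrite('pics/rack.png',im[:,:,::-1])
A=cv2.resize(a[155:260,145:280],(400,311),interpolation=cv2.INTER_CUBIC)
B=cv2.resize(b[215:310,245:355],(400,345),interpolation=cv2.INTER_CUBIC)
im=np.zeros((345,800,3),np.uint8); im[:311,:400]=A; im[:,400:]=B
cv2.imwrite('pics/sel.png',im[:,:,::-1])
for c in('top','side'):
  for r in spotter.landmark_of(c,'stored_a'): print(c,np.array(r['position']).round(4),round(r['score'],2),proj(c,r['position']))
E
```

```text
top [ 0.6342 -0.0144  0.0202] 0.91 [402.4 169.4]
top [0.6236 0.0408 0.0195] 0.8 [373.9 175.5]
top [0.6268 0.0069 0.0164] 0.77 [391.1 173.7]
```

View pics/rack.png

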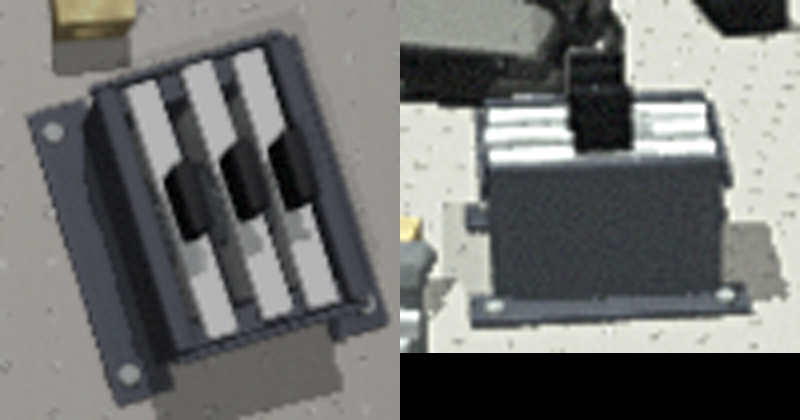

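View pics/sel.png

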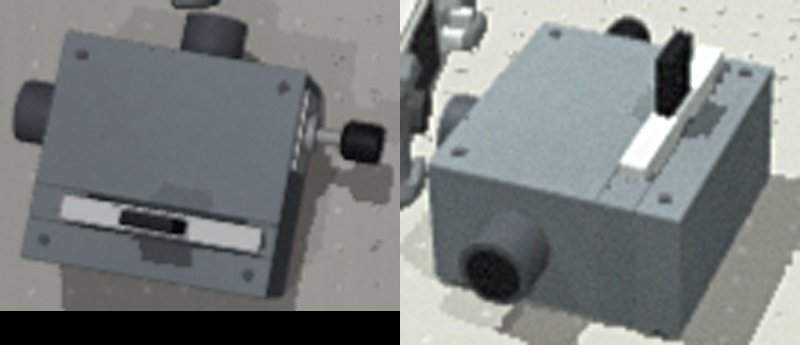

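The rack crop shows three white frames at left, middle and right, with black tabs at about (188,200), (245,180) and (293,172). The left one (+y) sits near the end plate. The selector crop confirms the large unit: filled well, tab at (153,219), knob at (363,143) and tubes on two sides. The choice stands.

```bash
python3 - <<'E'
from h import *
np.set_printoptions(precision=4,suppress=True)
T=lambda u,v:(335+u/4,120+v/4)
for a,b in (((146,87),(217,335)),((198,62),(274,317)),((250,53),(323,302))):
    p,q=at('top',T(*a),.08),at('top',T(*b),.08); d=p-q; print('st',(p+q)/2,np.linalg.norm(d),np.degrees(np.arctan2(d[1],d[0])))
S=lambda u,v:(145+u/2.963,155+v/2.963)
p,q=at('top',S(61,209),.09),at('top',S(264,238),.09); d=p-q; print('ff',(p+q)/2,np.linalg.norm(d),np.degrees(np.arctan2(d[1],d[0])))
print(tri(S(153,219),(245+285/3.636,215+37/3.636)))
# knob: shape blob
print('knob',tri(S(363,143),(0,0)) if 0 else at('top',S(363,141),.055))
# ear height by two views: left(far-from-knob) and near ends in side view
print(tri(S(264,238),(245+314/3.636,215+55/3.636)), tri(S(61,209),(245+233/3.636,215+170/3.636)))
# plates corners of rack, top z .082
for u in ((93,92),(183,352),(293,38),(372,298)): print('corner',at('top',T(*u),.082))
for c in('top','side'):
  for t in('filter_frame','knob_grip','rack','stored_b','selector_unit'):
    viewer.snapshot(c)
    for r in spotter.landmark_of(c,t)[:3]: print(c,t,np.array(r['position']),round(r['score'],2))
print(manip.read_state()['time'])
E
```

```text
st [0.6196 0.0366 0.08  ] 0.11700015438351519 13.979053057384897
st [0.629  0.0117 0.08  ] 0.12083857774828695 14.433478660271687
st [ 0.634  -0.0113  0.08  ] 0.11791968998055749 14.030560660569336
ff [0.5213 0.3591 0.09  ] 0.12214175153181486 80.78749825694628
(array([0.519 , 0.3555, 0.1276]), np.float64(0.006426515532693564))
knob [0.5716 0.2427 0.055 ]
(array([0.5101, 0.2998, 0.0825]), np.float64(0.003275514985882932)) (array([0.5313, 0.4203, 0.087 ]), np.float64(0.00020656353550307758))
corner [0.6741 0.0751 0.082 ]
corner [0.5553 0.0382 0.082 ]
corner [ 0.6973 -0.0164  0.082 ]
corner [ 0.578  -0.0472  0.082 ]
top filter_frame [0.5232 0.3623 0.0283] 0.98
top knob_grip [0.5733 0.2438 0.0507] 0.77
top knob_grip [0.3386 0.1605 0.0386] 0.45
top rack [ 0.6251  0.0149 -0.0001] 0.69
top stored_b [ 0.6353 -0.0142  0.0215] 0.98
top stored_b [0.6258 0.0092 0.018 ] 0.64
top stored_b [0.6205 0.04   0.0214] 0.64
top selector_unit [ 0.3503  0.2444 -0.002 ] 0.77
top selector_unit [ 0.5547  0.3544 -0.0001] 0.76
side filter_frame [0.5248 0.3595 0.0292] 0.68
side knob_grip [0.5736 0.2421 0.0516] 0.51
side knob_grip [0.3438 0.1599 0.0405] 0.42
side knob_grip [0.6327 0.0131 0.0007] 0.2
side rack [ 0.6282  0.0161 -0.0039] 0.78
side selector_unit [ 0.3503  0.246  -0.0048] 0.96
side selector_unit [0.5593 0.3539 0.0038] 0.85
1.9
```

```bash
cat >> h.py <<'E'
from scipy.spatial.transform import Rotation as Ro
def plan(x,y,z,ang=None):
    s=manip.read_state(); R=Ro.from_rotvec(s['tool_rot']).as_matrix()
    d=R.T@(np.array([x,y,z])-s['eef_pos']); a=np.degrees(np.arctan2(R[1,1],R[0,1]))
    sp=None if ang is None else ((a-ang+90)%180-90)
    print('shift mm',(d*1000).round(1),'spin',sp,'yang',a.round(1),'tcp',s['eef_pos'].round(4),'F',s['ft_force'].round(1),'t',s['time'],'gap',s['finger_gap'],'j6',s['joint_positions'][5].round(2),'tilt',R[2,2].round(4))
E
python3 -c "
from h import *
plan(.6155,.0605,.15,14.5)"
python3 -m jog '{"steps":[{"x":-0.029,"y":-0.020,"hand":0},{"x":-0.058,"y":-0.040,"hand":0},{"x":-0.087,"y":-0.060,"hand":0},{"x":-0.116,"y":-0.080,"hand":0},{"x":-0.145,"y":-0.100,"hand":0}]}' 30
python3 -m jog '{"steps":[{"x":-0.032,"y":-0.022},{"x":-0.064,"y":-0.044},{"x":-0.096,"y":-0.066},{"x":-0.128,"y":-0.088},{"x":-0.160,"y":-0.110}]}'
python3 -m jog '{"steps":[{"x":-0.032,"y":-0.022},{"x":-0.064,"y":-0.044},{"x":-0.096,"y":-0.066},{"x":-0.128,"y":-0.088},{"x":-0.160,"y":-0.110}]}'
python3 -c "
from h import *
plan(.6155,.0605,.15,14.5)"
```

```text
shift mm [-577.8 -404.4   81.3] spin 60.21449153310209 yang 74.7 tcp [0.1647 0.6029 0.2313] F [-0.8  0.9  0.1] t 1.9 gap 0.08535632394264404 j6 -0.18 tilt -1.0
shift mm [-577.8 -404.4   81.3] spin 60.21449153310209 yang 74.7 tcp [0.1647 0.6029 0.2313] F [-0.8  0.9  0.1] t 1.9 gap 0.08535632394264404 j6 -0.18 tilt -1.0validation failed for argument at $.st...
validation failed for argument at $.st...
validation failed for argument at $.st...
```

```bash

python3 -m jog '{"steps":[{"hand":0,"x":-0.029,"y":-0.020,"z":0,"spin":0},{"hand":0,"x":-0.058,"y":-0.040,"z":0,"spin":0},{"hand":0,"x":-0.087,"y":-0.060,"z":0,"spin":0},{"hand":0,"x":-0.116,"y":-0.080,"z":0,"spin":0},{"hand":0,"x":-0.145,"y":-0.100,"z":0,"spin":0}]}' 30
```

```text
time: 2.32
eef_pos: [0.279, 0.467, 0.2314]
tool_rot: [0.417, 3.114, 0.0]
ft_force: [0.7, 1.0, -0.6]
finger_gap: 0.0252
grip_force: 0.0
```

```bash

python3 -m jog '{"steps":[{"hand":0,"x":-0.032,"y":-0.022,"z":0,"spin":0},{"hand":0,"x":-0.064,"y":-0.044,"z":0,"spin":0},{"hand":0,"x":-0.096,"y":-0.066,"z":0,"spin":0},{"hand":0,"x":-0.128,"y":-0.088,"z":0,"spin":0},{"hand":0,"x":-0.160,"y":-0.110,"z":0,"spin":0}]}'
python3 -m jog '{"steps":[{"hand":0,"x":-0.032,"y":-0.022,"z":0,"spin":7},{"hand":0,"x":-0.064,"y":-0.044,"z":0,"spin":14},{"hand":0,"x":-0.096,"y":-0.066,"z":0,"spin":21},{"hand":0,"x":-0.128,"y":-0.088,"z":0,"spin":28},{"hand":0,"x":-0.160,"y":-0.110,"z":0,"spin":35}]}'
python3 -c "
from h import *
plan(.6155,.0605,.15,14.5)"
```

```text
time: 2.73
eef_pos: [0.4046, 0.3184, 0.2316]
tool_rot: [0.418, 3.113, 0.001]
ft_force: [1.0, 0.7, 0.9]
finger_gap: -0.0002
grip_force: 0.0
time: 3.15
eef_pos: [0.53, 0.1699, 0.2315]
tool_rot: [1.344, 2.839, 0.001]
ft_force: [1.0, 0.4, -0.3]
finger_gap: 0.0003
grip_force: 0.0
shift mm [-138.8   -3.3   81.6] spin 24.851421122589485 yang 39.4 tcp [0.53   0.1699 0.2315] F [ 1.   0.4 -0.3] t 3.15 gap 0.000268671116024555 j6 -0.58 tilt -1.0
```

```bash

python3 -m jog '{"steps":[{"hand":0,"x":-0.028,"y":0,"z":0.01,"spin":5},{"hand":0,"x":-0.056,"y":0,"z":0.03,"spin":10},{"hand":0,"x":-0.084,"y":-0.001,"z":0.05,"spin":15},{"hand":0,"x":-0.112,"y":-0.002,"z":0.07,"spin":20},{"hand":0,"x":-0.139,"y":-0.003,"z":0.0815,"spin":24.9}]}'
python3 - <<'E'
from h import *
plan(.6155,.0605,.088,14.5)
a=viewer.snapshot('top'); b=viewer.snapshot('side')
A=cv2.resize(a[110:230,335:455],(400,400),interpolation=cv2.INTER_CUBIC)
B=cv2.resize(b[110:230,250:370],(400,400),interpolation=cv2.INTER_CUBIC)
cv2.imwrite('pics/p1.png',np.hstack([A,B])[:,:,::-1])
E
```

```text
time: 3.57
eef_pos: [0.6152, 0.0614, 0.1476]
tool_rot: [-1.921, -2.483, 0.002]
ft_force: [-0.2, 0.8, -0.2]
finger_gap: -0.0
grip_force: 0.0
shift mm [-1.   0.3 59.6] spin 0.040140094310146424 yang 14.5 tcp [0.6152 0.0614 0.1476] F [-0.2  0.8 -0.2] t 3.5667 gap -1.0251469375405031e-05 j6 -0.33 tilt -1.0
```

View pics/p1.png

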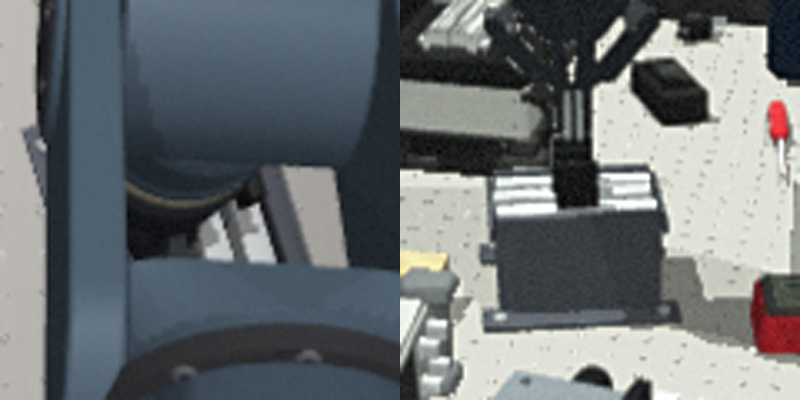

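The side view shows the closed fingers above the rack, in line with the tabs at (575,180). The top view is hidden by the arm. I go down outside the +y tab, then push in.

```bash

python3 -m jog '{"steps":[{"hand":0,"x":0.003,"y":0,"z":0.02,"spin":0},{"hand":0,"x":0.003,"y":0,"z":0.04,"spin":0},{"hand":0,"x":0.003,"y":0,"z":0.054,"spin":0},{"hand":0,"x":0.003,"y":0,"z":0.0595,"spin":0},{"hand":0,"x":0.003,"y":0,"z":0.0595,"spin":0}]}'
python3 -m jog '{"steps":[{"hand":0,"x":-0.002,"y":0,"z":0,"spin":0},{"hand":0,"x":-0.004,"y":0,"z":0,"spin":0},{"hand":0,"x":-0.006,"y":0,"z":0,"spin":0},{"hand":0,"x":-0.008,"y":0,"z":0,"spin":0},{"hand":0,"x":-0.010,"y":0,"z":0,"spin":0}]}'
python3 -m jog '{"steps":[{"hand":0,"x":-0.001,"y":0,"z":0,"spin":0},{"hand":0,"x":-0.002,"y":0,"z":0,"spin":0},{"hand":0,"x":-0.003,"y":0,"z":0,"spin":0},{"hand":0,"x":-0.004,"y":0,"z":0,"spin":0},{"hand":0,"x":-0.005,"y":0,"z":0,"spin":0}]}'
python3 -c "
from h import *
plan(.6275-.25*.018,.014+.968*.018,.088,14.5)"
```

```text
time: 4.08
eef_pos: [0.6134, 0.0662, 0.0892]
tool_rot: [-1.914, -2.488, 0.002]
ft_force: [-0.7, -0.7, 0.1]
finger_gap: -0.0004
grip_force: 0.0
time: 4.5
eef_pos: [0.6178, 0.0557, 0.0911]
tool_rot: [1.916, 2.488, 0.001]
ft_force: [0.7, 0.4, 0.2]
finger_gap: -0.0002
grip_force: 0.0
time: 4.92
eef_pos: [0.6184, 0.0512, 0.0903]
tool_rot: [-1.916, -2.489, -0.0]
ft_force: [-0.3, -0.2, 1.0]
finger_gap: -0.0002
grip_force: 0.3
shift mm [-20.3  -0.7   2.3] spin 0.31297580958853644 yang 14.8 tcp [0.6184 0.0512 0.0903] F [-0.3 -0.2  1. ] t 4.9167 gap -0.00017408507619265777 j6 -0.36 tilt -1.0
```

```bash

python3 -m jog '{"steps":[{"hand":0,"x":-0.001,"y":0,"z":0,"spin":0},{"hand":0,"x":-0.002,"y":0,"z":0,"spin":0},{"hand":0,"x":-0.003,"y":0,"z":0,"spin":0},{"hand":0,"x":-0.004,"y":0,"z":0,"spin":0},{"hand":0,"x":-0.006,"y":0,"z":0,"spin":0}]}'
python3 -m jog '{"steps":[{"hand":0,"x":-0.001,"y":0,"z":0,"spin":0},{"hand":0,"x":-0.002,"y":0,"z":0,"spin":0},{"hand":0,"x":-0.003,"y":0,"z":0,"spin":0},{"hand":0,"x":-0.004,"y":0,"z":0,"spin":0},{"hand":0,"x":-0.006,"y":0,"z":0,"spin":0}]}'
python3 -c "
from h import *
plan(.6275-.25*.018,.014+.968*.018,.088,14.5)"
```

```text
time: 5.33
eef_pos: [0.62, 0.0456, 0.0904]
tool_rot: [-1.916, -2.489, -0.0]
ft_force: [0.4, 1.7, 1.6]
finger_gap: -0.0001
grip_force: 0.8
time: 5.75
eef_pos: [0.6216, 0.0399, 0.0906]
tool_rot: [-1.916, -2.489, -0.001]
ft_force: [-0.4, 2.3, 3.6]
finger_gap: 0.0001
grip_force: 2.0
shift mm [-8.5 -0.8  2.6] spin 0.31596612967389603 yang 14.8 tcp [0.6216 0.0399 0.0906] F [-0.4  2.3  3.6] t 5.75 gap 8.563524335534082e-05 j6 -0.37 tilt -1.0
```

```bash
python3 - <<'E'
from h import *
a=viewer.snapshot('top'); b=viewer.snapshot('side')
A=cv2.resize(a[110:230,335:455],(400,400),interpolation=cv2.INTER_CUBIC)
B=cv2.resize(b[145:225,260:340],(400,400),interpolation=cv2.INTER_CUBIC)
cv2.imwrite('pics/p2.png',np.hstack([A,B])[:,:,::-1])
print(manip.read_state()['ft_force'],manip.read_state()['ft_torque'])
E
```

```text
[-0.87612783  1.85254242  2.94555592] [0.28614869 0.01384596 0.03446994]
```

View pics/p2.png

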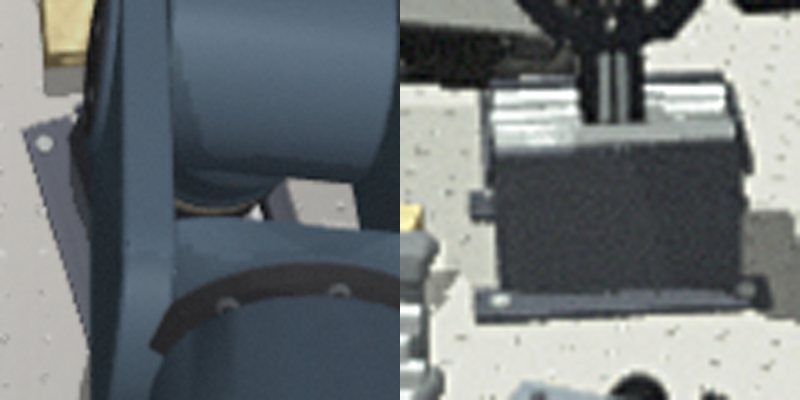

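The side crop shows c's ears moved back, with a grey band at (600,140) that suggests some tilt; the upward force is about 3 N. I'll back off and draw the frame by pinching its tab instead of pushing.

```bash

python3 -m jog '{"steps":[{"hand":0,"x":0.005,"y":0,"z":0,"spin":0},{"hand":0,"x":0.008,"y":0,"z":-0.01,"spin":0},{"hand":0.05,"x":0.008,"y":0,"z":-0.045,"spin":0},{"hand":0.05,"x":0.0,"y":0,"z":-0.05,"spin":0},{"hand":0.05,"x":-0.016,"y":0,"z":-0.05,"spin":0}]}'
python3 - <<'E'
from h import *
plan(.6275-.25*.0105,.014+.968*.0105,.088,14.5)
a=viewer.snapshot('top'); b=viewer.snapshot('side')
A=cv2.resize(a[110:230,335:455],(300,300),interpolation=cv2.INTER_CUBIC)
B=cv2.resize(b[130:220,250:350],(500,450),interpolation=cv2.INTER_CUBIC)
im=np.zeros((450,800,3),np.uint8);im[:300,:300]=A;im[:,300:]=B
cv2.imwrite('pics/p3.png',im[:,:,::-1])
for c in('top','side'):
  for r in spotter.landmark_of(c,'stored_c'): print(c,np.array(r['position']).round(4),round(r['score'],2))
E
```

```text
time: 6.27
eef_pos: [0.6272, 0.025, 0.1433]
tool_rot: [1.91, 2.488, 0.004]
ft_force: [1.3, -0.0, -0.1]
finger_gap: 0.0357
grip_force: 0.0
shift mm [-0.1 -2.7 55.3] spin 0.48537799091340617 yang 15.0 tcp [0.6272 0.025  0.1433] F [ 1.3 -0.  -0.1] t 6.2667 gap 0.03566898432026711 j6 -0.4 tilt -1.0
```

View pics/p3.png

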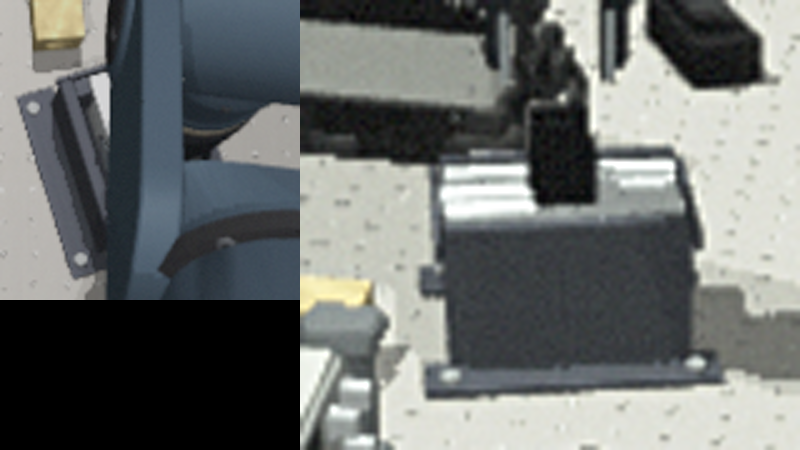

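Upright again, hanging level: the tab of c is at (563,150) and sits between the open fingers at (500,50) and (612,50). Pinch and draw.

```bash

python3 -m jog '{"steps":[{"hand":0.05,"x":0,"y":-0.0015,"z":0,"spin":0},{"hand":0.05,"x":0,"y":-0.0015,"z":0.02,"spin":0},{"hand":0.05,"x":0,"y":-0.0015,"z":0.04,"spin":0},{"hand":0.05,"x":0,"y":-0.0015,"z":0.05,"spin":0},{"hand":0.05,"x":0,"y":-0.0015,"z":0.051,"spin":0}]}' 20
python3 -m jog '{"steps":[{"hand":0.03,"x":0,"y":0,"z":0,"spin":0},{"hand":0.025,"x":0,"y":0,"z":0,"spin":0},{"hand":0.02,"x":0,"y":0,"z":0,"spin":0},{"hand":0.02,"x":0,"y":0,"z":0,"spin":0}]}' 20
python3 -m jog '{"steps":[{"hand":0.02,"x":-0.001,"y":0,"z":0,"spin":0},{"hand":0.02,"x":-0.002,"y":0,"z":0,"spin":0},{"hand":0.02,"x":-0.003,"y":0,"z":0,"spin":0},{"hand":0.02,"x":-0.004,"y":0,"z":0,"spin":0},{"hand":0.02,"x":-0.004,"y":0,"z":0,"spin":0}]}'
python3 -c "
from h import *
plan(.6275,.014,.09,14.5)"
```

```text
time: 6.88
eef_pos: [0.6215, 0.0243, 0.0861]
tool_rot: [-1.913, -2.484, 0.005]
ft_force: [-1.0, 0.5, 0.6]
finger_gap: 0.05
grip_force: 0.0
time: 7.22
eef_pos: [0.6245, 0.0237, 0.0899]
tool_rot: [1.916, 2.489, 0.001]
ft_force: [0.0, 0.5, -2.1]
finger_gap: 0.031
grip_force: 24.1
time: 7.63
eef_pos: [0.6254, 0.0195, 0.0894]
tool_rot: [1.917, 2.489, 0.0]
ft_force: [1.0, -0.3, -2.8]
finger_gap: 0.0318
grip_force: 24.1
shift mm [-5.9  0.6 -0.6] spin 0.2992389923591787 yang 14.8 tcp [0.6254 0.0195 0.0894] F [ 1.  -0.3 -2.8] t 7.6333 gap 0.031760099801570275 j6 -0.41 tilt -1.0
```

```bash

python3 -m jog '{"steps":[{"hand":0.02,"x":-0.001,"y":0,"z":0,"spin":0},{"hand":0.02,"x":-0.002,"y":0,"z":0,"spin":0},{"hand":0.02,"x":-0.003,"y":0,"z":0,"spin":0},{"hand":0.02,"x":-0.003,"y":0,"z":0,"spin":0}]}'
python3 -m jog '{"steps":[{"hand":0.02,"x":-0.001,"y":0,"z":0,"spin":0},{"hand":0.02,"x":-0.002,"y":0,"z":0,"spin":0},{"hand":0.02,"x":-0.002,"y":0,"z":0,"spin":0}]}'
python3 - <<'E'
from h import *
b=viewer.snapshot('side')
for r in spotter.landmark_of('side','stored_c'): print(np.array(r['position']).round(4),round(r['score'],2))
plan(.6275,.014,.09,14.5)
E
```

```text
time: 7.97
eef_pos: [0.626, 0.0168, 0.0893]
tool_rot: [-1.917, -2.489, -0.0]
ft_force: [-0.1, 0.7, -1.6]
finger_gap: 0.0314
grip_force: 24.1
time: 8.22
eef_pos: [0.6265, 0.0149, 0.0893]
tool_rot: [-1.917, -2.489, 0.0]
ft_force: [-0.6, 0.7, -1.7]
finger_gap: 0.0319
grip_force: 24.1
shift mm [-1.1  0.8 -0.7] spin 0.3158403422065845 yang 14.8 tcp [0.6265 0.0149 0.0893] F [-0.1 -0.1 -3.3] t 8.3167 gap 0.03142506141047147 j6 -0.41 tilt -1.0
```

```bash

python3 -m jog '{"steps":[{"hand":0.02,"x":-0.001,"y":0,"z":0,"spin":0},{"hand":0.02,"x":-0.002,"y":0,"z":0,"spin":0},{"hand":0.02,"x":-0.002,"y":0,"z":0,"spin":0},{"hand":0.055,"x":-0.002,"y":0,"z":0,"spin":0},{"hand":0.055,"x":-0.002,"y":0,"z":0,"spin":0}]}'
python3 -m jog '{"steps":[{"hand":0.055,"x":0,"y":0,"z":0,"spin":0},{"hand":0.055,"x":0,"y":0,"z":-0.01,"spin":0},{"hand":0.055,"x":0,"y":0,"z":-0.04,"spin":0},{"hand":0.055,"x":0.01,"y":0,"z":-0.08,"spin":-5},{"hand":0.055,"x":0.03,"y":0,"z":-0.11,"spin":-12}]}'
python3 -c "
from h import *
plan(.5225,.361,.2,80)"
```

```text
time: 8.73
eef_pos: [0.6276, 0.0128, 0.0898]
tool_rot: [1.916, 2.488, 0.001]
ft_force: [-0.1, 0.1, 0.2]
finger_gap: 0.0542
grip_force: 0.0
time: 9.15
eef_pos: [0.6209, 0.0403, 0.2024]
tool_rot: [1.641, 2.674, 0.001]
ft_force: [1.5, 1.1, 0.3]
finger_gap: 0.0551
grip_force: 0.0
shift mm [330.5  57.5   1.6] spin -53.07081054228945 yang 26.9 tcp [0.6209 0.0403 0.2024] F [1.5 1.1 0.3] t 9.15 gap 0.05509806455780488 j6 -0.58 tilt -1.0
```

```bash

python3 -m jog '{"steps":[{"hand":0.055,"x":0.035,"y":0.006,"z":0,"spin":-6},{"hand":0.055,"x":0.07,"y":0.012,"z":0,"spin":-12},{"hand":0.055,"x":0.105,"y":0.018,"z":0,"spin":-18},{"hand":0.055,"x":0.14,"y":0.024,"z":0,"spin":-24},{"hand":0.055,"x":0.175,"y":0.03,"z":0,"spin":-30}]}'
python3 - <<'E'
from h import *
plan(.5225,.361,.2,80)
a=viewer.snapshot('top')
for t in('stored_c','rack'):
  for r in spotter.landmark_of('top',t): print(t,np.array(r['position']).round(4),round(r['score'],2))
A=cv2.resize(a[120:225,335:435],None,fx=5,fy=5,interpolation=cv2.INTER_CUBIC)
cv2.imwrite('pics/p4.png',A[:,:,::-1])
E
```

```text
time: 9.57
eef_pos: [0.5668, 0.2132, 0.2007]
tool_rot: [0.889, 3.011, 0.001]
ft_force: [0.0, 0.3, -0.7]
finger_gap: 0.0547
grip_force: 0.0
shift mm [117.5 100.    0.6] spin -22.906323881447378 yang 57.1 tcp [0.5668 0.2132 0.2007] F [ 0.   0.3 -0.7] t 9.5667 gap 0.05474283568521218 j6 -0.82 tilt -1.0
stored_c [0.6272 0.0237 0.0217] 0.95
stored_c [ 0.626  -0.0025  0.0165] 0.93
stored_c [ 0.6374 -0.0141  0.0205] 0.77
rack [0.6285 0.0173 0.001 ] 0.63
```

View pics/p4.png

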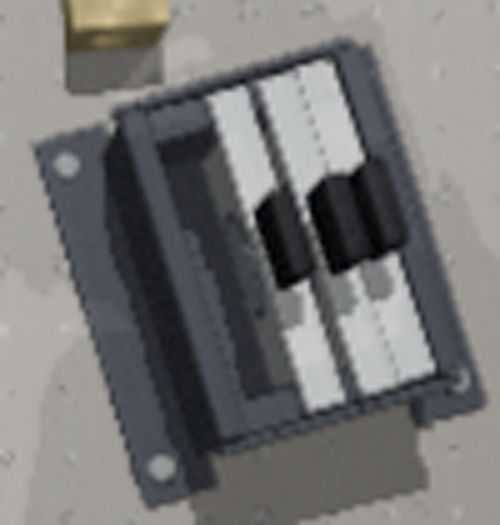

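The top crop shows the frames level: a and b touching at (375,220), c at (283,240), and the free slot to their left between about x=155 and 208 at the upper rail and 237 and 300 at the lower.

```bash
python3 - <<'E'
from h import *
T=lambda u,v:(335+u/5,120+v/5)
np.set_printoptions(precision=4,suppress=True)
def r(n,px,z):
    p=at('top',T(*px),z)-[.6275,.014,0]; a=np.radians(14.5); print(n,(at('top',T(*px),z)[:2]),'rack',p[0]*np.cos(a)+p[1]*np.sin(a),-p[0]*np.sin(a)+p[1]*np.cos(a))
r('c up',(229,97),.08);r('c lo',(322,407),.08);r('c L up',(208,100),.08);r('c L lo',(303,412),.08)
r('b|a up',(297,68),.08);r('b|a lo',(390,388),.08)
r('a R up',(335,60),.08);r('a R lo',(438,370),.08)
r('pl in up',(157,112),.082);r('pl in lo',(241,420),.082);r('pl out',(115,112),.082);r('pl out lo',(213,448),.082)
r('far up',(345,42),.082)
E
```

```text
c up [0.6804 0.0337] rack 0.05615855225585315 0.005868404640070067
c lo [0.5667 0.0042] rack -0.06130273336614788 0.005686942654031826
c L up [0.6794 0.0414] rack 0.057144733765409225 0.013524828254556467
c L lo [0.5651 0.011 ] rack -0.06119580002626377 0.01276121743502747
b|a up [0.6907 0.0087] rack 0.059805980200788235 -0.020973243996624216
b|a lo [ 0.5731 -0.0205] rack -0.06130403126900516 -0.019772182542422412
a R up [ 0.6934 -0.0053] rack 0.05893266470115001 -0.03513069774240034
a R lo [ 0.5793 -0.038 ] rack -0.059718702430256086 -0.03825056193789418
pl in up [0.6749 0.0603] rack 0.057501946608504814 0.03292467763408864
pl in lo [0.5624 0.0336] rack -0.05808255091807384 0.03530116417913996
pl out [0.6752 0.0755] rack 0.061589300228156535 0.047569190950161905
pl out lo [0.5526 0.044 ] rack -0.06502206050550625 0.04776928759827032
far up [ 0.6995 -0.0088] rack 0.06397184466764279 -0.04005633366460706
```

```bash

python3 -m jog '{"steps":[{"hand":0.055,"x":0.027,"y":0.023,"z":0,"spin":-5},{"hand":0.055,"x":0.054,"y":0.046,"z":0,"spin":-10},{"hand":0.055,"x":0.081,"y":0.069,"z":0,"spin":-15},{"hand":0.055,"x":0.1175,"y":0.1,"z":0.01,"spin":-21},{"hand":0.055,"x":0.1175,"y":0.1,"z":0.05,"spin":-22.9}]}'
python3 - <<'E'
from h import *
plan(.5225,.361,.092,80)
a=viewer.snapshot('top'); b=viewer.snapshot('side')
A=cv2.resize(a[155:260,145:280],(400,311),interpolation=cv2.INTER_CUBIC)
B=cv2.resize(b[185:285,265:365],(400,400),interpolation=cv2.INTER_CUBIC)
im=np.zeros((400,800,3),np.uint8); im[:311,:400]=A; im[:,400:]=B
cv2.imwrite('pics/p5.png',im[:,:,::-1])
E
```

```text
time: 10.13
eef_pos: [0.528, 0.3667, 0.157]
tool_rot: [0.271, 3.114, 0.018]
ft_force: [1.9, 0.6, 0.6]
finger_gap: 0.0546
grip_force: 0.0
shift mm [ 5.4 -7.4 64.9] spin 0.05881452770768192 yang 80.1 tcp [0.528  0.3667 0.157 ] F [1.9 0.6 0.6] t 10.1333 gap 0.05463911665993888 j6 -0.97 tilt -0.9998
```

View pics/p5.png

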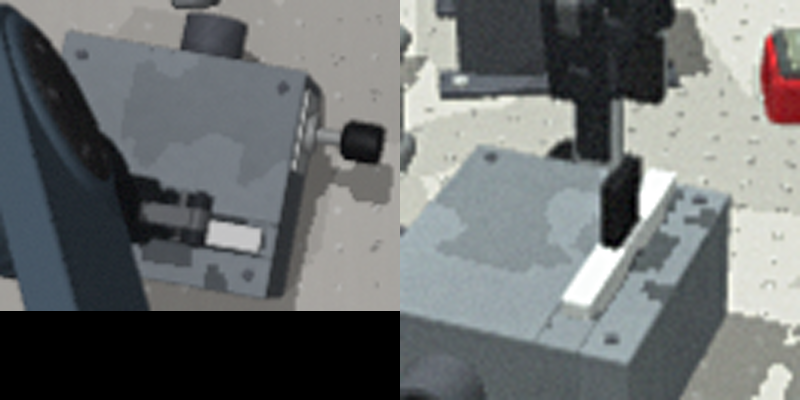

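The pictures show the open fingers just above the tab at (620,200), in line with the frame. Now to settle and check.

```bash

python3 -m jog '{"steps":[{"hand":0.055,"x":0,"y":0,"z":0.0,"spin":0},{"hand":0.055,"x":0,"y":0,"z":0.0,"spin":0},{"hand":0.055,"x":0,"y":0,"z":0.01,"spin":0}]}'
python3 - <<'E'
from h import *
plan(.5225,.361,.092,80)
viewer.snapshot('side')
for r in spotter.landmark_of('side','filter_frame'): print(np.array(r['position']).round(4),round(r['score'],2))
E
```

```text
time: 10.48
eef_pos: [0.5273, 0.3595, 0.1436]
tool_rot: [0.285, 3.121, 0.006]
ft_force: [0.1, 0.2, 0.3]
finger_gap: 0.055
grip_force: 0.0
shift mm [ 5.4  0.4 51.6] spin -0.4422686263167037 yang 79.6 tcp [0.5273 0.3595 0.1436] F [0.1 0.2 0.3] t 10.4833 gap 0.05501018827174862 j6 -0.96 tilt -1.0
```

```bash

python3 -m jog '{"steps":[{"hand":0.055,"x":0.005,"y":0,"z":0,"spin":0},{"hand":0.055,"x":0.005,"y":0,"z":0.015,"spin":0},{"hand":0.055,"x":0.005,"y":0,"z":0.035,"spin":0},{"hand":0.055,"x":0.005,"y":0,"z":0.050,"spin":0},{"hand":0.055,"x":0.005,"y":0,"z":0.050,"spin":0}]}'
python3 -m jog '{"steps":[{"hand":0.055,"x":0,"y":0,"z":0,"spin":0},{"hand":0.055,"x":0,"y":0,"z":0,"spin":0}]}'
python3 -c "
from h import *
plan(.5225,.361,.092,80)"
```

```text
time: 11.0
eef_pos: [0.5166, 0.3594, 0.0875]
tool_rot: [-0.282, -3.124, 0.004]
ft_force: [-0.5, -0.1, 0.9]
finger_gap: 0.0552
grip_force: 0.0
time: 11.17
eef_pos: [0.5194, 0.3608, 0.0909]
tool_rot: [0.282, 3.127, 0.001]
ft_force: [-0.4, -0.1, -0.6]
finger_gap: 0.0549
grip_force: 0.0
shift mm [-3.   0.7 -1.1] spin -0.3030383420920515 yang 79.7 tcp [0.5194 0.3608 0.0909] F [-0.4 -0.1 -0.6] t 11.1667 gap 0.0549302496189285 j6 -0.96 tilt -1.0
```

```bash

python3 -m jog '{"steps":[{"hand":0.055,"x":-0.0025,"y":0,"z":-0.001,"spin":0},{"hand":0.03,"x":-0.0025,"y":0,"z":-0.001,"spin":0},{"hand":0.025,"x":-0.0025,"y":0,"z":-0.001,"spin":0},{"hand":0.02,"x":-0.0025,"y":0,"z":-0.001,"spin":0},{"hand":0.02,"x":-0.0025,"y":0,"z":-0.001,"spin":0}]}' 40
python3 -m jog '{"steps":[{"hand":0.02,"x":0,"y":0,"z":-0.002,"spin":0},{"hand":0.02,"x":0,"y":0,"z":-0.005,"spin":0},{"hand":0.02,"x":0,"y":0,"z":-0.01,"spin":0},{"hand":0.02,"x":0,"y":0,"z":-0.017,"spin":0},{"hand":0.02,"x":0,"y":0,"z":-0.025,"spin":0}]}'
```

```text
time: 11.58
eef_pos: [0.522, 0.3605, 0.092]
tool_rot: [0.281, 3.127, 0.002]
ft_force: [-0.1, -0.3, 6.1]
finger_gap: 0.0314
grip_force: 40.2
time: 12.0
eef_pos: [0.5207, 0.36, 0.1158]
tool_rot: [-0.281, -3.128, 0.001]
ft_force: [-0.2, 0.8, -1.0]
finger_gap: 0.0313
grip_force: 39.7
```

```bash

python3 -m jog '{"steps":[{"hand":0.02,"x":0,"y":0,"z":-0.02,"spin":0},{"hand":0.02,"x":0,"y":0,"z":-0.045,"spin":0},{"hand":0.02,"x":0,"y":0,"z":-0.07,"spin":0},{"hand":0.02,"x":0,"y":0,"z":-0.09,"spin":0},{"hand":0.02,"x":0,"y":0,"z":-0.10,"spin":0}]}'
python3 -m jog '{"steps":[{"hand":0.02,"x":0,"y":0,"z":0,"spin":0},{"hand":0.02,"x":0,"y":0,"z":0,"spin":0}]}'
python3 - <<'E'
from h import *
plan(.6215,.0372,.215,14.5)
for c in('top','side'):
  viewer.snapshot(c)
  for r in spotter.landmark_of(c,'filter_frame'): print(c,np.array(r['position']).round(4),round(r['score'],2))
E
```

```text
time: 12.42
eef_pos: [0.5226, 0.3609, 0.2196]
tool_rot: [0.281, 3.124, 0.005]
ft_force: [0.5, -0.1, -2.0]
finger_gap: 0.0312
grip_force: 39.9
time: 12.58
eef_pos: [0.5209, 0.3601, 0.2159]
tool_rot: [0.281, 3.129, 0.0]
ft_force: [0.1, -0.4, -1.9]
finger_gap: 0.031
grip_force: 39.9
shift mm [-156.6 -299.8    0.9] spin 65.21795954748339 yang 79.7 tcp [0.5209 0.3601 0.2159] F [ 0.1 -0.4 -1.9] t 12.5833 gap 0.030999689674390204 j6 -0.96 tilt -1.0
side [0.5203 0.3594 0.1495] 0.88
```

```bash

python3 -m jog '{"steps":[{"hand":0.02,"x":-0.012,"y":-0.024,"z":0,"spin":6},{"hand":0.02,"x":-0.028,"y":-0.053,"z":0,"spin":13},{"hand":0.02,"x":-0.044,"y":-0.084,"z":0,"spin":20},{"hand":0.02,"x":-0.060,"y":-0.115,"z":0,"spin":26},{"hand":0.02,"x":-0.076,"y":-0.145,"z":0,"spin":32}]}'
python3 -c "
from h import *
plan(.6215,.0372,.215,14.5)"
```

```text
time: 13.2
eef_pos: [0.5696, 0.2024, 0.2144]
tool_rot: [-1.139, -2.925, 0.002]
ft_force: [-0.1, -0.1, -1.3]
finger_gap: 0.0313
grip_force: 40.0
shift mm [-150.   -86.6   -0.6] spin 32.94756964380069 yang 47.4 tcp [0.5696 0.2024 0.2144] F [-0.1 -0.1 -1.3] t 13.2 gap 0.03126297939769933 j6 -0.67 tilt -1.0
```

```bash

python3 -m jog '{"steps":[{"hand":0.02,"x":-0.035,"y":-0.020,"z":0,"spin":7},{"hand":0.02,"x":-0.070,"y":-0.040,"z":0,"spin":14},{"hand":0.02,"x":-0.105,"y":-0.060,"z":0,"spin":21},{"hand":0.02,"x":-0.13,"y":-0.075,"z":0,"spin":27},{"hand":0.02,"x":-0.145,"y":-0.0837,"z":0,"spin":32.5}]}'
python3 -m jog '{"steps":[{"hand":0.02,"x":0,"y":0,"z":0.01,"spin":0},{"hand":0.02,"x":0,"y":0,"z":0.02,"spin":0},{"hand":0.02,"x":0,"y":0,"z":0.03,"spin":0},{"hand":0.02,"x":0,"y":0,"z":0.03,"spin":0},{"hand":0.02,"x":0,"y":0,"z":0.03,"spin":0}]}'
python3 - <<'E'
from h import *
plan(.6215,.0372,.12,14.5)
for c in('top','side'):
  b=viewer.snapshot(c)
  for t in('filter_frame','rack'):
   for r in spotter.landmark_of(c,t): print(c,t,np.array(r['position']).round(4),round(r['score'],2))
B=cv2.resize(b[80:220,240:380],(560,560),interpolation=cv2.INTER_CUBIC)
cv2.imwrite('pics/p6.png',B[:,:,::-1])
E
```

```text
time: 13.62
eef_pos: [0.6217, 0.0405, 0.2144]
tool_rot: [-1.918, -2.488, 0.003]
ft_force: [0.8, 0.5, -0.8]
finger_gap: 0.031
grip_force: 40.0
time: 14.03
eef_pos: [0.6194, 0.046, 0.184]
tool_rot: [-1.903, -2.495, 0.003]
ft_force: [0.6, -0.1, -0.7]
finger_gap: 0.031
grip_force: 40.1
shift mm [-9.2 -0.1 64. ] spin 0.8559819607067425 yang 15.4 tcp [0.6194 0.046  0.184 ] F [ 0.6 -0.1 -0.7] t 14.0333 gap 0.0309673537553735 j6 -0.37 tilt -1.0
top filter_frame [ 0.7741  0.0763 -0.    ] 0.7
top rack [ 0.7726  0.0704 -0.0012] 0.7
side filter_frame [0.6194 0.0432 0.1212] 0.66
side rack [ 6.308e-01  1.630e-02 -2.000e-04] 0.74
```

View pics/p6.png

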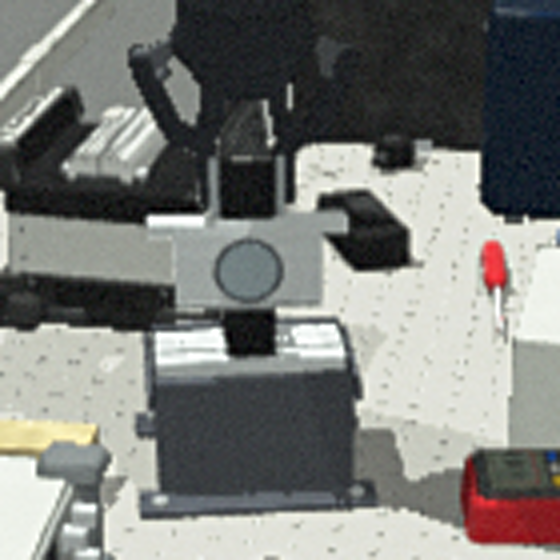

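Side view: the frame hangs square from the gripper at (248,265) above the rack at (255,340), in line with it. Now centre over the slot and lower.

```bash

python3 -m jog '{"steps":[{"hand":0.02,"x":-0.004,"y":0,"z":0,"spin":0.4},{"hand":0.02,"x":-0.009,"y":0,"z":0,"spin":0.8},{"hand":0.02,"x":-0.009,"y":0,"z":0.01,"spin":0.8},{"hand":0.02,"x":-0.009,"y":0,"z":0.02,"spin":0.8},{"hand":0.02,"x":-0.009,"y":0,"z":0.02,"spin":0.8}]}'
python3 -m jog '{"steps":[{"hand":0.02,"x":0,"y":0,"z":0,"spin":0},{"hand":0.02,"x":0,"y":0,"z":0,"spin":0},{"hand":0.02,"x":0,"y":0,"z":0,"spin":0}]}'
python3 -c "
from h import *
plan(.6215,.0372,.12,14.5)"
```

```text
time: 14.75
eef_pos: [0.6214, 0.0357, 0.1629]
tool_rot: [-1.923, -2.478, 0.004]
ft_force: [-0.1, 0.5, -2.2]
finger_gap: 0.0311
grip_force: 40.1
time: 15.0
eef_pos: [0.6235, 0.0358, 0.1658]
tool_rot: [1.925, 2.482, 0.0]
ft_force: [0.3, -0.0, -2.6]
finger_gap: 0.0312
grip_force: 40.1
shift mm [ 1.9 -1.6 45.8] spin -0.08028925233428197 yang 14.4 tcp [0.6235 0.0358 0.1658] F [ 0.3 -0.  -2.6] t 15.0 gap 0.031246212142011738 j6 -0.37 tilt -1.0
```

```bash

python3 -m jog '{"steps":[{"hand":0.02,"x":0.002,"y":-0.0025,"z":0.0,"spin":0},{"hand":0.02,"x":0.002,"y":-0.0025,"z":0.008,"spin":0},{"hand":0.02,"x":0.002,"y":-0.0025,"z":0.016,"spin":0},{"hand":0.02,"x":0.002,"y":-0.0025,"z":0.024,"spin":0},{"hand":0.02,"x":0.002,"y":-0.0025,"z":0.03,"spin":0}]}'
python3 -m jog '{"steps":[{"hand":0.02,"x":0,"y":0,"z":0.005,"spin":0},{"hand":0.02,"x":0,"y":0,"z":0.01,"spin":0},{"hand":0.02,"x":0,"y":0,"z":0.015,"spin":0},{"hand":0.02,"x":0,"y":0,"z":0.02,"spin":0},{"hand":0.02,"x":0,"y":0,"z":0.02,"spin":0}]}'
python3 - <<'E'
from h import *
plan(.6215,.0372,.085,14.5)
b=viewer.snapshot('side')
cv2.imwrite('pics/p7.png',cv2.resize(b[110:220,250:360],(550,550),interpolation=cv2.INTER_CUBIC)[:,:,::-1])
E
```

```text
time: 15.42
eef_pos: [0.6197, 0.0372, 0.1343]
tool_rot: [-1.924, -2.481, 0.001]
ft_force: [-0.3, 0.4, -1.4]
finger_gap: 0.0315
grip_force: 40.1
time: 15.83
eef_pos: [0.6197, 0.0371, 0.1145]
tool_rot: [-1.924, -2.481, 0.002]
ft_force: [-0.9, 0.3, -0.9]
finger_gap: 0.0313
grip_force: 40.1
shift mm [-0.4  1.8 29.5] spin -0.09089688195858514 yang 14.4 tcp [0.6197 0.0371 0.1145] F [-0.9  0.3 -0.9] t 15.8333 gap 0.03126330246963397 j6 -0.37 tilt -1.0
```

```bash

python3 -m jog '{"steps":[{"hand":0.02,"x":0,"y":0,"z":0.004,"spin":0},{"hand":0.02,"x":0,"y":0,"z":0.008,"spin":0},{"hand":0.02,"x":0,"y":0,"z":0.012,"spin":0},{"hand":0.02,"x":0,"y":0,"z":0.016,"spin":0},{"hand":0.02,"x":0,"y":0,"z":0.018,"spin":0}]}'
python3 -m jog '{"steps":[{"hand":0.02,"x":0,"y":0,"z":0.002,"spin":0},{"hand":0.02,"x":0,"y":0,"z":0.004,"spin":0},{"hand":0.02,"x":0,"y":0,"z":0.006,"spin":0},{"hand":0.02,"x":0,"y":0,"z":0.007,"spin":0}]}'
```

```text
time: 16.3
eef_pos: [0.6201, 0.0371, 0.097]
tool_rot: [-1.925, -2.482, 0.001]
ft_force: [-1.3, 0.4, -0.4]
finger_gap: 0.0315
grip_force: 40.1
time: 16.63
eef_pos: [0.6204, 0.0371, 0.0905]
tool_rot: [-1.925, -2.482, 0.0]
ft_force: [-0.0, -0.6, -0.3]
finger_gap: 0.0313
grip_force: 40.1
```

```bash

python3 -m jog '{"steps":[{"hand":0.02,"x":0,"y":0,"z":0.001,"spin":0},{"hand":0.02,"x":0,"y":0,"z":0.002,"spin":0},{"hand":0.02,"x":0,"y":0,"z":0.003,"spin":0}]}'
python3 -m jog '{"steps":[{"hand":0.02,"x":0,"y":0,"z":0.001,"spin":0},{"hand":0.02,"x":0,"y":0,"z":0.002,"spin":0},{"hand":0.02,"x":0,"y":0,"z":0.003,"spin":0}]}'
python3 -c "
from h import *
print(manip.read_state()['ft_torque'])
plan(.6215,.0372,.085,14.5)"
```

```text
time: 16.88
eef_pos: [0.6205, 0.0371, 0.0877]
tool_rot: [1.925, 2.482, 0.0]
ft_force: [-0.3, 0.2, -1.1]
finger_gap: 0.0314
grip_force: 40.1
time: 17.13
eef_pos: [0.6205, 0.0371, 0.0847]
tool_rot: [1.925, 2.483, 0.0]
ft_force: [0.2, 0.7, -1.7]
finger_gap: 0.0309
grip_force: 40.1
[-0.00124032  0.00796749  0.02954082]
shift mm [-0.1  1.  -0.3] spin -0.08426616927722819 yang 14.4 tcp [0.6205 0.0371 0.0847] F [ 0.2  0.7 -1.7] t 17.1333 gap 0.030888843356400075 j6 -0.37 tilt -1.0
```

Still carried, so a little lower.

```bash

python3 -m jog '{"steps":[{"hand":0.02,"x":0,"y":0,"z":0.001,"spin":0},{"hand":0.02,"x":0,"y":0,"z":0.002,"spin":0},{"hand":0.02,"x":0,"y":0,"z":0.002,"spin":0}]}'
python3 -m jog '{"steps":[{"hand":0.02,"x":0,"y":0,"z":0.001,"spin":0},{"hand":0.02,"x":0,"y":0,"z":0.0015,"spin":0},{"hand":0.02,"x":0,"y":0,"z":0.0015,"spin":0}]}'
python3 - <<'E'
from h import *
b=viewer.snapshot('side')
for r in spotter.landmark_of('side','filter_frame'): print(np.array(r['position']).round(4),round(r['score'],2))
E
```

```text
time: 17.38
eef_pos: [0.6203, 0.0371, 0.0825]
tool_rot: [-1.925, -2.482, 0.0]
ft_force: [-0.8, -0.3, -1.1]
finger_gap: 0.0311
grip_force: 40.1
time: 17.63
eef_pos: [0.6205, 0.0371, 0.082]
tool_rot: [1.925, 2.482, 0.0]
ft_force: [-2.1, 0.2, 4.6]
finger_gap: 0.0315
grip_force: 40.7
```

Seated at the expected height: 4.6 N of support at TCP 0.082. Release and rise.

```bash

python3 -m jog '{"steps":[{"hand":0.055,"x":0,"y":0,"z":-0.001,"spin":0},{"hand":0.055,"x":0,"y":0,"z":-0.001,"spin":0},{"hand":0.055,"x":0,"y":0,"z":-0.001,"spin":0},{"hand":0.055,"x":0,"y":0,"z":-0.005,"spin":0},{"hand":0.055,"x":0,"y":0,"z":-0.015,"spin":0}]}'
python3 -m jog '{"steps":[{"hand":0.055,"x":0,"y":0,"z":-0.02,"spin":0},{"hand":0.055,"x":0,"y":0,"z":-0.05,"spin":0},{"hand":0.055,"x":0,"y":0,"z":-0.085,"spin":0},{"hand":0.055,"x":0.02,"y":0,"z":-0.10,"spin":-5},{"hand":0.055,"x":0.05,"y":0,"z":-0.11,"spin":-12}]}'
python3 - <<'E'
from h import *
plan(.573,.2427,.2,-9.7)
viewer.snapshot('side')
for r in spotter.landmark_of('side','filter_frame'): print(np.array(r['position']).round(4),round(r['score'],2))
E
```

```text
time: 18.15
eef_pos: [0.6193, 0.0372, 0.0952]
tool_rot: [-1.924, -2.48, 0.003]
ft_force: [0.2, 0.5, 0.4]
finger_gap: 0.0549
grip_force: 0.0
time: 18.57
eef_pos: [0.6109, 0.0836, 0.2105]
tool_rot: [1.65, 2.665, 0.005]
ft_force: [0.3, 0.2, -0.6]
finger_gap: 0.0546
grip_force: 0.0
shift mm [159.3  36.9  10. ] spin 36.16386168980003 yang 26.5 tcp [0.6109 0.0836 0.2105] F [ 0.3  0.2 -0.6] t 18.5667 gap 0.054596211472140124 j6 -0.51 tilt -1.0
```

```bash

python3 -m jog '{"steps":[{"hand":0.055,"x":0.03,"y":0.007,"z":0,"spin":7},{"hand":0.055,"x":0.065,"y":0.015,"z":0,"spin":14},{"hand":0.055,"x":0.1,"y":0.023,"z":0,"spin":21},{"hand":0.055,"x":0.13,"y":0.03,"z":0.005,"spin":28},{"hand":0.055,"x":0.16,"y":0.037,"z":0.01,"spin":35}]}'
python3 -m jog '{"steps":[{"hand":0.055,"x":0,"y":0,"z":0,"spin":0},{"hand":0.055,"x":0,"y":0,"z":0,"spin":1}]}'
python3 - <<'E'
from h import *
plan(.573,.2425,.0313,-9.7)
for c in('top','side'):
  a=viewer.snapshot(c)
  if c=='top': top=a
  for t in('stored_a','knob_grip','rack'):
   for r in spotter.landmark_of(c,t): 
    p=np.array(r['position']); d=p-[.6275,.014,0]; A=np.radians(14.5)
    print(c,t,p.round(4),round(r['score'],2),'rack xy',(d[0]*np.cos(A)+d[1]*np.sin(A)).round(4),(-d[0]*np.sin(A)+d[1]*np.cos(A)).round(4))
# brightness profiles across the rack at ear tops (rack x=+-0.04), y -45..45
g=cv2.cvtColor(top,cv2.COLOR_RGB2GRAY)
A=np.radians(14.5)
for x in(.045,-.045):
  print(x,[int(g[int(round(v)),int(round(u))]) for y in np.arange(-.044,.046,.002) for u,v in [proj('top',[.6275+x*np.cos(A)-y*np.sin(A),.014+x*np.sin(A)+y*np.cos(A),.08])]])
E
```

```text
time: 19.08
eef_pos: [0.5697, 0.2464, 0.1966]
tool_rot: [2.388, 2.04, 0.001]
ft_force: [0.5, -0.2, 0.1]
finger_gap: 0.0551
grip_force: 0.0
time: 19.25
eef_pos: [0.5691, 0.2464, 0.1959]
tool_rot: [2.396, 2.031, -0.002]
ft_force: [0.2, 0.1, 0.3]
finger_gap: 0.0552
grip_force: 0.0
shift mm [ -3.    4.6 164.6] spin 0.2777181143893017 yang -9.4 tcp [0.5691 0.2464 0.1959] F [0.2 0.1 0.3] t 19.25 gap 0.055155592970182646 j6 0.39 tilt -1.0
top stored_a [ 0.6344 -0.0136  0.0205] 0.93 rack xy -0.0002 -0.0284
top stored_a [ 0.6248 -0.0037  0.0194] 0.69 rack xy -0.007 -0.0165
top stored_a [0.6244 0.0242 0.0215] 0.67 rack xy -0.0004 0.0107
top knob_grip [0.5711 0.2412 0.053 ] 0.57 rack xy 0.0023 0.2341
top knob_grip [0.3431 0.1619 0.0377] 0.5 rack xy -0.2383 0.2144
top knob_grip [ 0.6361 -0.018   0.0212] 0.37 rack xy 0.0003 -0.0331
top rack [0.6251 0.0115 0.0018] 0.76 rack xy -0.0029 -0.0018
side knob_grip [0.5697 0.2441 0.0501] 0.56 rack xy 0.0017 0.2372
side knob_grip [0.3438 0.1581 0.0409] 0.48 rack xy -0.2386 0.2105
side rack [ 0.6317  0.019  -0.0007] 0.64 rack xy 0.0053 0.0038
0.045 [80, 88, 89, 88, 75, 45, 202, 202, 202, 202, 203, 202, 192, 198, 202, 203, 202, 203, 202, 149, 76, 40, 97, 191, 194, 198, 198, 195, 166, 103, 77, 178, 195, 197, 197, 198, 195, 196, 133, 44, 35, 62, 82, 79, 72]
-0.045 [78, 78, 78, 58, 158, 190, 194, 194, 194, 192, 195, 172, 192, 194, 194, 195, 196, 195, 109, 83, 81, 173, 190, 193, 195, 195, 194, 173, 89, 83, 82, 165, 193, 194, 198, 198, 197, 198, 145, 87, 73, 76, 79, 78, 57]
```

Brightness profiles across both rails show four separate, parallel 14 mm frames, the new one at rack y ≈ +25 mm. Next, the knob.

```bash

python3 -m jog '{"steps":[{"hand":0.055,"x":-0.003,"y":0.003,"z":0.02,"spin":0},{"hand":0.055,"x":-0.003,"y":0.0035,"z":0.045,"spin":0},{"hand":0.055,"x":-0.003,"y":0.0035,"z":0.07,"spin":0},{"hand":0.055,"x":-0.003,"y":0.0035,"z":0.085,"spin":0},{"hand":0.055,"x":-0.003,"y":0.0035,"z":0.09,"spin":0}]}'
python3 -m jog '{"steps":[{"hand":0.055,"x":0,"y":0,"z":0,"spin":0},{"hand":0.055,"x":0,"y":0,"z":0,"spin":0},{"hand":0.055,"x":0,"y":0,"z":0,"spin":0}]}'
python3 -c "
from h import *
plan(.572,.2425,.031,-9.7)"
```

```text
time: 20.07
eef_pos: [0.5712, 0.2407, 0.1034]
tool_rot: [-2.398, -2.025, 0.008]
ft_force: [0.2, 0.3, 0.5]
finger_gap: 0.0548
grip_force: 0.0
time: 20.32
eef_pos: [0.5741, 0.2418, 0.1076]
tool_rot: [2.399, 2.027, 0.004]
ft_force: [0.3, 0.1, 0.9]
finger_gap: 0.0549
grip_force: 0.0
shift mm [ 0.2 -2.4 76.6] spin 0.09820283919448514 yang -9.6 tcp [0.5741 0.2418 0.1076] F [0.3 0.1 0.9] t 20.3167 gap 0.05489208147779754 j6 0.39 tilt -1.0
```

```bash

python3 -m jog '{"steps":[{"hand":0.055,"x":-0.001,"y":-0.0015,"z":0.018,"spin":0},{"hand":0.055,"x":-0.001,"y":-0.0015,"z":0.036,"spin":0},{"hand":0.055,"x":-0.001,"y":-0.0015,"z":0.054,"spin":0},{"hand":0.055,"x":-0.001,"y":-0.0015,"z":0.068,"spin":0},{"hand":0.055,"x":-0.001,"y":-0.0015,"z":0.076,"spin":0}]}'
python3 -m jog '{"steps":[{"hand":0.055,"x":0,"y":0,"z":0,"spin":0},{"hand":0.055,"x":0,"y":0,"z":0,"spin":0},{"hand":0.055,"x":0,"y":0,"z":0,"spin":0}]}'
python3 -c "
from h import *
plan(.572,.2425,.031,-9.7)"
```

```text
time: 20.73
eef_pos: [0.5714, 0.241, 0.03]
tool_rot: [2.399, 2.028, 0.001]
ft_force: [0.1, -0.4, -1.0]
finger_gap: 0.0547
grip_force: 0.0
time: 20.98
eef_pos: [0.5723, 0.2412, 0.0315]
tool_rot: [2.398, 2.027, 0.004]
ft_force: [-0.3, 0.3, -0.2]
finger_gap: 0.0548
grip_force: 0.0
shift mm [ 1.2 -0.5  0.5] spin 0.11754292511037079 yang -9.6 tcp [0.5723 0.2412 0.0315] F [-0.3  0.3 -0.2] t 20.9833 gap 0.05475524276851292 j6 0.39 tilt -1.0
```

```bash

python3 -m jog '{"steps":[{"hand":0.03,"x":0,"y":0,"z":0,"spin":0},{"hand":0.02,"x":0,"y":0,"z":0,"spin":0},{"hand":0.015,"x":0,"y":0,"z":0,"spin":0},{"hand":0.015,"x":0,"y":0,"z":0,"spin":0},{"hand":0.015,"x":0,"y":0,"z":0,"spin":0}]}' 40
python3 -m jog '{"steps":[{"hand":0.015,"x":-0.002,"y":0,"z":0,"spin":0},{"hand":0.015,"x":-0.004,"y":0,"z":0,"spin":0},{"hand":0.015,"x":-0.006,"y":0,"z":0,"spin":0},{"hand":0.015,"x":-0.008,"y":0,"z":0,"spin":0},{"hand":0.015,"x":-0.010,"y":0,"z":0,"spin":0}]}'
```

```text
time: 21.4
eef_pos: [0.5709, 0.2413, 0.0314]
tool_rot: [-2.4, -2.027, -0.0]
ft_force: [-2.1, 0.5, 5.2]
finger_gap: 0.0246
grip_force: 39.0
time: 21.82
eef_pos: [0.5694, 0.2331, 0.0314]
tool_rot: [-2.399, -2.025, -0.004]
ft_force: [-2.8, 7.0, 4.4]
finger_gap: 0.0247
grip_force: 39.0
```

```bash

python3 -m jog '{"steps":[{"hand":0.015,"x":-0.003,"y":0,"z":0,"spin":0},{"hand":0.015,"x":-0.006,"y":0,"z":0,"spin":0},{"hand":0.015,"x":-0.009,"y":0,"z":0,"spin":0},{"hand":0.015,"x":-0.012,"y":0,"z":0,"spin":0},{"hand":0.015,"x":-0.014,"y":0,"z":0,"spin":0}]}'
python3 -m jog '{"steps":[{"hand":0.015,"x":-0.002,"y":0,"z":0,"spin":0},{"hand":0.015,"x":-0.004,"y":0,"z":0,"spin":0},{"hand":0.015,"x":-0.005,"y":0,"z":0,"spin":0},{"hand":0.015,"x":-0.005,"y":0,"z":0,"spin":0}]}'
python3 -c "
from h import *
plan(.5709+.030*np.sin(np.radians(9.7)),.2413-.030*np.cos(np.radians(9.7)),.031,-9.7)"
```

```text
time: 22.23
eef_pos: [0.5661, 0.2164, 0.0314]
tool_rot: [-2.399, -2.028, 0.004]
ft_force: [-2.9, -3.0, 6.0]
finger_gap: 0.0241
grip_force: 39.5
time: 22.57
eef_pos: [0.5653, 0.2121, 0.0314]
tool_rot: [-2.399, -2.026, 0.002]
ft_force: [-3.0, -0.2, 7.5]
finger_gap: 0.0242
grip_force: 39.3
shift mm [ 1.4 10.6  0.3] spin 0.06811065531064742 yang -9.6 tcp [0.5653 0.2121 0.0314] F [-3.  -0.2  7.5] t 22.5667 gap 0.02423162562222268 j6 0.34 tilt -1.0
```

```bash

python3 -m jog '{"steps":[{"hand":0.055,"x":0,"y":0,"z":0,"spin":0},{"hand":0.055,"x":0,"y":0,"z":0,"spin":0},{"hand":0.055,"x":0,"y":0,"z":0,"spin":0},{"hand":0.055,"x":0,"y":0,"z":-0.003,"spin":0},{"hand":0.055,"x":0,"y":0,"z":-0.012,"spin":0}]}'
python3 -m jog '{"steps":[{"hand":0.055,"x":0,"y":0,"z":-0.025,"spin":0},{"hand":0.055,"x":0,"y":0,"z":-0.055,"spin":0},{"hand":0.055,"x":0,"y":0,"z":-0.09,"spin":0},{"hand":0.055,"x":0,"y":0,"z":-0.13,"spin":0},{"hand":0.055,"x":0,"y":0,"z":-0.17,"spin":0}]}'
python3 -m jog '{"steps":[{"hand":0.055,"x":0.02,"y":-0.03,"z":0,"spin":0},{"hand":0.055,"x":0.045,"y":-0.06,"z":0,"spin":0},{"hand":0.055,"x":0.07,"y":-0.09,"z":0,"spin":0},{"hand":0.055,"x":0.09,"y":-0.12,"z":0,"spin":0},{"hand":0.055,"x":0.11,"y":-0.15,"z":0,"spin":0}]}'
python3 - <<'E'
from h import *
th=np.radians(80); U=np.array([.557,.3545])
im={}
for c in('top','side'):
  im[c]=cv2.cvtColor(viewer.snapshot(c),cv2.COLOR_RGB2GRAY)
  for t in('knob_grip','stored_a','brass_block','multimeter'):
    for r in spotter.landmark_of(c,t):
      p=np.array(r['position']); d=p[:2]-U
      print(c,t,p.round(4),round(r['score'],2),'unit x',(d@[np.cos(th),np.sin(th)]).round(4) if t=='knob_grip' else '')
A=np.radians(14.5)
def prof(c,pts): return [int(im[c][int(round(v)),int(round(u))]) for p in pts for u,v in [proj(c,p)]]
for y in(.025,.0058,-.0135,-.0285): print('x prof',y,prof('top',[[.6275+x*np.cos(A)-y*np.sin(A),.014+x*np.sin(A)+y*np.cos(A),.08] for x in np.r_[-.07:-.05:.002,.05:.07:.002]]))
print(manip.read_state()['time'])
E
```

```text
time: 22.98
eef_pos: [0.5656, 0.2121, 0.0413]
tool_rot: [-2.398, -2.027, 0.004]
ft_force: [-1.1, -0.9, 0.5]
finger_gap: 0.055
grip_force: 0.0
time: 23.4
eef_pos: [0.5659, 0.2123, 0.2142]
tool_rot: [-2.399, -2.028, 0.001]
ft_force: [0.0, 0.3, -0.1]
finger_gap: 0.0551
grip_force: 0.0
time: 23.82
eef_pos: [0.4357, 0.3469, 0.2132]
tool_rot: [2.399, 2.028, 0.002]
ft_force: [-0.0, -0.6, 0.5]
finger_gap: 0.0553
grip_force: 0.0
top knob_grip [0.5682 0.2156 0.0505] 0.86 unit x -0.1348
top knob_grip [0.3405 0.1612 0.0366] 0.68 unit x -0.228
top knob_grip [0.6255 0.0242 0.022 ] 0.41 unit x -0.3134
top stored_a [0.6257 0.0211 0.0234] 0.87 unit x 
top stored_a [ 0.6361 -0.0137  0.0227] 0.85 unit x 
top stored_a [ 6.277e-01 -2.000e-04  1.690e-02] 0.74 unit x 
top brass_block [ 0.7728  0.0763 -0.0011] 0.74 unit x 
top multimeter [0.4111 0.0499 0.0022] 0.68 unit x 
top multimeter [0.6193 0.0347 0.0207] 0.66 unit x 
side knob_grip [0.3422 0.1604 0.0381] 0.43 unit x -0.2285
side knob_grip [0.5694 0.2178 0.0524] 0.41 unit x -0.1325
side brass_block [ 0.7728  0.0696 -0.0055] 0.84 unit x 
x prof 0.025 [92, 89, 64, 54, 41, 131, 190, 189, 190, 190, 190, 190, 189, 190, 189, 170, 50, 53, 88, 124, 152, 151]
x prof 0.0058 [106, 98, 70, 71, 50, 130, 189, 190, 190, 190, 190, 189, 190, 190, 190, 169, 41, 51, 87, 124, 150, 149]
x prof -0.0135 [106, 96, 64, 57, 47, 134, 190, 190, 189, 189, 189, 190, 189, 190, 190, 191, 169, 38, 89, 89, 150, 152]
x prof -0.0285 [57, 59, 59, 81, 78, 60, 189, 189, 190, 189, 189, 189, 190, 190, 190, 186, 149, 48, 75, 121, 150, 149]
24.3167
```

```bash
python3 -c "
from station import order
print(order.sign_off())"
```

```text
the job is handed in; nothing more can be done
None
```

I moved the filter frame into the rack, where the camera measurements show all four frames hanging seated and level. I then pulled the selector's knob to its middle click and let go, and handed the job in at about 24 s. The brass block and multimeter were left alone, but no verdict came back.

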